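# Seat a stoneware die blank on its parallels in the vise

## Task

The cream stoneware blank is nipped in the blue vise but sits too high, and often crooked, above the two brass parallels, which still slide. Tap or press the blank firmly down until it sits flat on both parallels at both ends and traps them, then check by pushing lightly with the fingers against the protruding end of either one: both must stay where they lay at the start. Leave the bowl, cup and brush alone.

Things in the scene. Friction and masses are not known exactly. Their poses are not given: they have to be found in the camera images.
- vise: Blue bench vise bolted down. Origin on the table under the middle of the jaw gap; x across the gap (screw with 110 mm T-bar on the -x side, reaching x = -167 mm at z = 70), y along the jaws, z up. Bed top z = 45 mm, x -130 to 120. Jaws y -60 to 60, tops z = 95, gap x -35 to 35, outer sides x = -80 and 90. Bolt lugs reach y = -79 and 79 at z below 18 mm.
- blank (a joint): Height (m) of the middle of the stoneware blank's underside above the parallels' tops: 0 seated, starts 0.007 to 0.013. Jaw friction holds it where it is left; it only slides up or down and rocks end to end. About 3 N down on its middle moves it. Bottoming it with presses or taps of about 15 to 25 N traps the parallels.
- blank_rock (a joint): Rocking of the blank (rad) about the vise's x axis through the middle of its underside: 0 level, positive: its end toward the vise's +y is higher. Starts within 0.05 either way. Pressing near an end lowers that end and may raise the other; with one end already on the parallels, 5 to 10 N pressed 35 mm from the middle toward the high end brings it down.
- blank_top (a point): Centre of the flat top, in a pencilled circle, of the fired stoneware blank: a cream block 70 (x) by 120 (y) by 50 (z) mm, 0.9 kg, between the jaws. The point is 50 mm above the underside, 119 mm above the table when seated; then the lower edge of the dark blue line round the block is level with the jaw tops.
- foot_left (a point): Middle of the lower edge of the blank's end face on the vise's +y side; 69 mm above the table when seated.
- foot_right (a point): The same on the vise's -y side.
- par_near: Brass-coloured parallel: a bar 12 (x) by 200 (y) by 24 (z) mm, about 0.2 kg, lying on the vise bed along the vise's y, beside the -x jaw and under the blank, at x = -27 mm in the vise frame. Origin at the centre of its underside, 45 mm above the table; its ends stick out 25 to 55 mm past the jaws. Loose it slides at 1 to 2 N; trapped it resists 5 N or more.
- par_far: The same bar beside the +x jaw, at x = +27 mm in the vise frame.
- bowl: White bowl, 130 mm across, 60 mm high, a bystander on the table on the vise's +y side. Origin at the centre of its underside.
- cup: Blue cup, 72 mm across, 75 mm high, a bystander on the vise's -y side. Origin at the centre of its underside.
- brush: Flat brush, 200 mm long, lying on the table beyond the far end of the vise, a bystander.
Things that resemble listed ones, but are neither listed nor needed, are in the scene too. What is shaped like the par_near but green or turquoise is not meant.

How it is judged (in metres and radians):
On the way, in this order (a step that is already met when the one before it is completed fails the run):
1. the blank is down on both parallels at both ends and bears on them (z of each of foot_left, foot_right in the frame of vise below 0.0705 m and contact force between blank and par_near above 1 N and contact force between blank and par_far above 1 N), for 0.2 s.
2. with the blank down, the fingers push against a parallel with more than 1.5 N and it stays put (z of each of foot_left, foot_right in the frame of vise below 0.0705 m and ((contact force between the fingers and par_near above 1.5 N and distance of par_near from where it was at the start of the episode below 0.005 m) or (contact force between the fingers and par_far above 1.5 N and distance of par_far from where it was at the start of the episode below 0.005 m))), for 0.1 s.
At the end, for the whole second after the job is handed in: Both ends of the blank's underside are within 1.5 mm of the parallels' tops, it bears on each parallel with more than 1 N, and both parallels are at rest within 5 mm of where they lay at the start (all of step 1 and distance of each of par_near, par_far from where it was at the start of the episode below 0.005 m and linear speed of each of par_near, par_far below 0.01 m/s); the robot touches nothing.
It fails at once if the bowl is moved more than 30 mm (distance of bowl from where it was at the start of the episode above 0.03 m).
It fails at once if the cup is moved more than 30 mm (distance of cup from where it was at the start of the episode above 0.03 m).
It fails at once if the brush is moved more than 30 mm (distance of brush from where it was at the start of the episode above 0.03 m).
It also fails if it takes over 48 s, if anything falls off the work surface, if the arm or the gripper's body presses on something with over 40 N, if the wrist force passes 120 N, or if a joint passes its speed limit or range.

## Robot

A 6-joint arm with a two-finger parallel gripper is mounted at the origin on the work surface. World frame = base frame: x ahead of the robot, y to its left, z up, the work surface at z = 0. Lengths are in mm, angles in rad, forces in N, time in s.
With the tool pointing down it reaches from about 300 to 775 mm from the base axis. Payload 14.6 kg.
Tool frame: the origin (TCP) lies midway between the tips of the shut fingers; the grasp point (between the pads) lies 19 mm behind it; z points along the fingers, y is the line along which they close (so a half turn about z gives the same grasp; the last joint's range is limited). The gripper opens to 94 mm and grips with 3 to 60 N. Pads are 16 mm wide; open, the fingers measure 119 mm over their backs; the gripper's body (75 mm by 177 mm) begins 78 mm behind the grasp point.
Start: joints at [1.279, 0.3, 1.521, -0, 1.321, -0.067], TCP at [122.599, 536.152, 205.446] pointing down, gripper open.
Joint ranges: [-3.03, 3.03], [-0.79, 2.21], [0.23, 2.52], [-1.04, 4.18], [0, 3.07], [-2.55, 2.55]. Speed limits (rad/s): [2.22, 2.22, 2.57, 3.14, 3.14, 3.14].

## Interface

Orientations are given as [roll, pitch, yaw] about the fixed x, y, z axes, in that order (R = Rz(yaw) Ry(pitch) Rx(roll)).
In Python, from cell import manip gives the robot as it stands.
- The arm moves only by the shell command python3 -m creep 'ROWS' [OPENING] [FORCE]. ROWS is text: rows parted by semicolons, each of 6 numbers parted by spaces: the shift along the tool's x, y, z normalised to -1 to 1, where 1 is 4 cm, then the turn, a rotation vector about the tool's x, y, z normalised to -1 to 1, where 1 is pi rad. In form: dx dy dz ax ay az; .... A call has 1 to 20 rows; each row shifts and turns the commanded pose from where the row before left it, along the tool's axes as they then stand; what a row does not reach is not made up. A row lasts 1/8 s, in which the tool goes at most 62.5 mm and 10.7 degrees, less where a joint would pass 70% of its speed; a pose out of reach is approached as far as the arm can. A call with a number of a shift or a turn outside -1 to 1 is refused whole. A call with a gripper value outside its range is refused whole. OPENING is the closure, from 0 (fully open) to 1 (shut), set as the call begins (- or left out, the last holds). The fingers move at their own pace and stop on an object; FORCE is the grip in N (left out, the last holds). Time passes only in rows, so rows that do not move let the fingers close. It gives the time, the measured TCP pose, the force, the opening and the grip force at its end, in the units of the state.
- manip.read_state(): the state, without advancing time (a new reading comes with each control period).
- manip.camera(name): name is "side" or "top" or "wrist"; returns a dict with "color" (400x640x3 uint8, red, green, blue), "range_z" (400x640 float32, mm along the optical axis (not along the pixel's ray), 0 where there is no reading), "camera_matrix" (3x3 intrinsics, pixels), "k1" (the pictures are not rectified: a ray, as slopes to the right and down, at radius r is drawn at 1 + k1 r^2 times it, then the intrinsics apply), "T" (4x4, takes a point from camera to world coordinates). Camera axes: x right, y down, z forward; pixel columns grow to the right and rows downward; lengths in mm; the calibration is good to about 2 mm. A picture is of the moment at which its call begins.
- manip.sign_off(): hands the job in; it is judged then, once.
The state is a dict: "clock": time; "joints": joint angles; "qd": joint speeds; "effort": joint torques, N m; "eef_pos": TCP position; "eef_rot": TCP orientation; "wrist_force": force on the tool from outside, world axes, zero at the start; "moment": the same for the moment, N m; "finger_gap": finger opening in mm; "finger_force": force on a finger pad.
Only numpy, scipy, OpenCV 4.12 (cv2) and the standard library are available. Lean on these libraries where they do the work, as an engineer would, in place of code of your own. Each camera call takes 0.05 s, during which the arm holds its last target. There are 200 camera calls.

## Working session

There is one attempt and no reset: what is moved stays moved. The work goes in short steps, Python scripts to look and compute and a shell command to move; the robot and the scene stay as the last step left them, time stands still between calls to the robot, and variables do not carry over. Pictures are saved under pics/ and viewed, at most 10 in all, crops included, and the job is handed in when it is done.

```bash
mkdir -p pics
cat > h.py <<'E'
import numpy as np,cv2
from cell import manip
def pts(c):
    K=c["camera_matrix"];z=c["range_z"];h,w=z.shape
    u,v=np.meshgrid(np.arange(w),np.arange(h))
    d=np.array([c["k1"],0,0,0,0],float)
    n=cv2.undistortPoints(np.stack([u,v],-1).reshape(-1,1,2).astype(float),np.array(K,float),d).reshape(h,w,2)
    P=np.dstack([n[...,0]*z,n[...,1]*z,z]);T=np.array(c["T"])
    return P@T[:3,:3].T+T[:3,3], n
def save(n,im): cv2.imwrite(f"pics/{n}.png",im[...,::-1])
E
python3 - <<'E'
from h import *
import pickle
s=manip.read_state();print(s)
cs={n:manip.camera(n) for n in("side","top")}
pickle.dump(cs,open("c0.pkl","wb"))
for n in cs: save(n+"0",cs[n]["color"]);print(n,np.array(cs[n]["T"]).round(2).tolist())
E
```

```text
{'clock': 0.0, 'joints': array([ 1.27942008e+00,  3.00452781e-01,  1.52159185e+00,  1.26637230e-05,
        1.32074516e+00, -6.65603439e-02]), 'qd': array([-0.00057108,  0.00054995,  0.00183365, -0.00113254, -0.00168858,
       -0.000945  ]), 'effort': array([ 5.07059904e-04, -5.31808734e+01, -3.52734411e+01,  7.08668190e-02,
        2.44415668e-02, -1.11486959e-04]), 'eef_pos': array([122.50771334, 535.89609406, 204.89183956]), 'eef_rot': array([-3.14039898e+00, -9.18620160e-05,  2.91677356e+00]), 'wrist_force': array([-0.32292696, -0.81656069,  0.44766288]), 'moment': array([-0.06585738, -0.05109345, -0.02820341]), 'finger_force': 0.0, 'finger_gap': 93.94051697282998}
side [[0.99, -0.06, 0.12, 465.32], [-0.14, -0.5, 0.86, -866.42], [0.01, -0.86, -0.5, 628.77], [0.0, 0.0, 0.0, 1.0]]
top [[-0.08, -0.97, 0.22, 346.61], [-1.0, 0.08, -0.01, 68.35], [-0.01, -0.22, -0.97, 1259.58], [0.0, 0.0, 0.0, 1.0]]
```

View pics/side0.png

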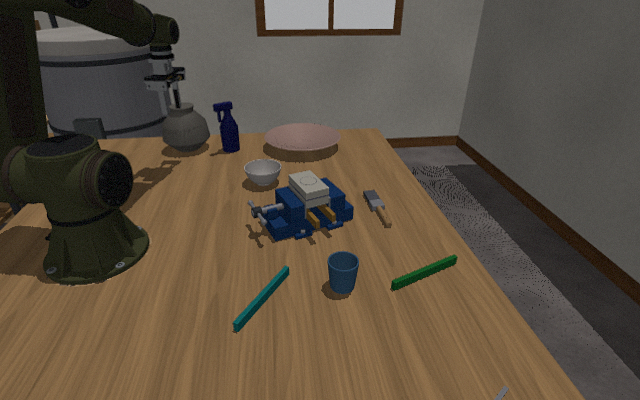

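View pics/top0.png

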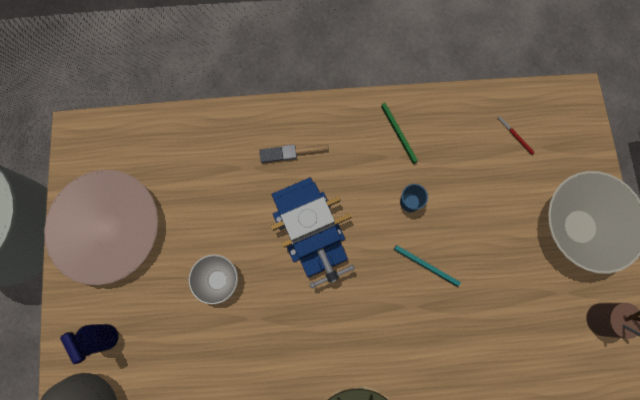

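The side view shows the vise at about (305,210), with the cream blank in it and two brass bars sticking out at (315,220) and (330,213). In the top view the blank is at (307,218), with bar ends at (335,203)/(345,222) and (277,223)/(288,243). The green bar (400,133) and turquoise bar (427,265) are decoys lying on the table. The bowl is at (214,280), the cup at (414,198) and the brush at (295,153).

```bash
cat > m.py <<'E'
from h import *
def fitplane(Q):
    for _ in range(4):
        c=Q.mean(0);A=np.c_[Q[:,:2]-c[:2],np.ones(len(Q))];k=np.linalg.lstsq(A,Q[:,2],rcond=None)[0]
        r=Q[:,2]-A@k;Q=Q[abs(r)<max(1.0,2*r.std())]
    return c,k,len(Q),r.std()
def meas(c,box,verbose=1):
    P,n=pts(c);hsv=cv2.cvtColor(c["color"],cv2.COLOR_RGB2HSV).astype(int)
    H,S,V=hsv[...,0],hsv[...,1],hsv[...,2]
    u0,v0,u1,v1=box;B=np.zeros(H.shape,bool);B[v0:v1,u0:u1]=1
    z=P[...,2]
    out={}
    top=B&(S<80)&(V>90)&(z>112)&(z<145)
    lab=cv2.connectedComponentsWithStats(top.astype(np.uint8))
    i=1+np.argmax(lab[2][1:,4]);top=lab[1]==i
    out['top']=(top,P)
    blue=B&(H>100)&(H<130)&(S>100)&(z>88)&(z<103)
    brass=B&(H>10)&(H<28)&(S>110)&(z>60)&(z<76)
    return top,blue,brass,P,n
E
python3 - <<'E'
from m import *
import pickle
cs=pickle.load(open("c0.pkl","rb"))
for nm,box in(("top",(240,160,370,300)),("side",(235,160,365,245))):
    c=cs[nm];top,blue,brass,P,n=meas(c,box)
    print(nm)
    for k,m in(("top",top),("jaw",blue),("brass",brass)):
        Q=P[m];
        if len(Q)<20: print(k,len(Q));continue
        r=cv2.minAreaRect(Q[:,:2].astype(np.float32))
        print(k,len(Q),Q.mean(0).round(1),np.median(Q[:,2]).round(1),r)
        if k!="brass":print(fitplane(Q))
    nb,l,st,ce=cv2.connectedComponentsWithStats(brass.astype(np.uint8))
    for i in range(1,nb):
        if st[i,4]>8: Q=P[l==i];print(" brass",st[i],Q.mean(0).round(1),cv2.minAreaRect(Q[:,:2].astype(np.float32)))
c=cs["top"]["color"][170:300,250:370];c2=cs["side"]["color"][160:245,240:365]
save("crop0",np.vstack([cv2.resize(c2,(560,380),interpolation=2)]))
E
```

```text
top
top 1281 [561.1  88.3 129.7] 129.7 ((561.87255859375, 88.3139877319336), (70.62384796142578, 120.20048522949219), 20.05941390991211)
(array([561.43852704,  87.91497726, 129.73456267]), array([-3.70236126e-03,  1.26881491e-02,  1.29734563e+02]), 1119, np.float64(1.659196894216718))
jaw 1429 [564.7  90.4  94.1] 94.0 ((566.1119384765625, 90.67503356933594), (170.51576232910156, 119.96341705322266), 19.934877395629883)
(array([564.67811575,  90.92405653,  94.11656519]), array([8.75427788e-04, 4.53625302e-03, 9.41165652e+01]), 1278, np.float64(1.7708192012176514))
brass 248 [568.3  67.4  68.2] 68.2 ((564.5997314453125, 79.10296630859375), (67.23358154296875, 207.76210021972656), 19.846527099609375)
 brass [327 196  13   9  65] [615.5  15.5  67.6] ((615.8385620117188, 16.626251220703125), (13.076469421386719, 35.43080139160156), 17.789024353027344)
 brass [335 213  17  11  83] [566.   -5.6  68.3] ((566.0383911132812, -5.193897247314453), (12.231090545654297, 47.87469482421875), 17.945497512817383)
 brass [271 221  13   9  58] [560.  171.2  68.6] ((560.5455322265625, 171.03472900390625)
[... 524 characters left out ...]
   94.4] 94.8 ((566.4863891601562, 83.39628601074219), (167.11764526367188, 116.5883560180664), 19.903276443481445)
(array([555.56455818,  73.15107013,  94.92638585]), array([1.94416055e-04, 3.13509636e-03, 9.49263858e+01]), 446, np.float64(0.9146693563220919))
brass 175 [588.6   8.   66.9] 68.1 ((588.1243896484375, 12.113990783691406), (66.70172119140625, 72.7144775390625), 20.645931243896484)
 brass [321 204  15  14  87] [612.5  20.9  66.7] ((611.7473754882812, 25.48898696899414), (12.469611167907715, 64.14106750488281), 19.349367141723633)
 brass [307 209  13  15  88] [565.   -4.8  67.1] ((563.3892211914062, 1.6382789611816406), (13.086584091186523, 70.50627899169922), 19.752365112304688)
```

View pics/crop0.png

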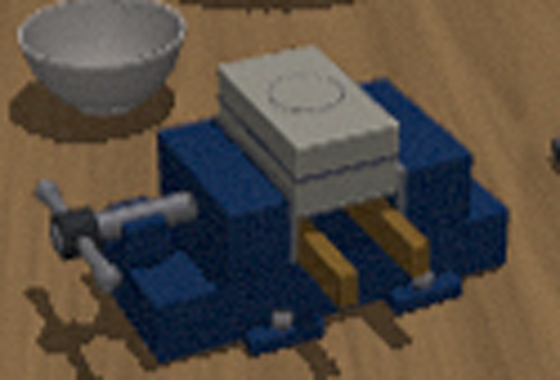

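The crop confirms two brass bars under the blank, one beside each jaw. Measured: vise origin is about (561.5,88.8), yaw 20°; blank top is 129.7 to 130.3, roughly 10.7 mm high and close to level, +y slightly up. Bar tops are at 68–69 mm, as they should be. First I shut the gripper, align the tool with the vise and move over the blank.

```bash
python3 -m creep '0 0 0 0 0 -0.046; 0 0 0 0 0 -0.046; 0 0 0 0 0 -0.046; 0 0 0 0 0 -0.045; 0 0 0 0 0 0' 1 20; python3 -m creep '-0.325 -0.714 0 0 0 0;-0.325 -0.714 0 0 0 0;-0.325 -0.714 0 0 0 0;-0.325 -0.714 0 0 0 0;-0.325 -0.714 0 0 0 0;-0.325 -0.714 0 0 0 0;-0.325 -0.714 0 0 0 0;-0.325 -0.714 0 0 0 0;-0.325 -0.714 0 0 0 0;-0.325 -0.714 0 0 0 0;-0.325 -0.714 0 0 0 0;-0.325 -0.714 0 0 0 0;-0.325 -0.714 0 0 0 0;-0.325 -0.714 0 0 0 0;-0.325 -0.714 0 0 0 0;-0.325 -0.714 0 0 0 0;-0.325 -0.714 0 0 0 0;-0.325 -0.714 0 0 0 0;-0.325 -0.714 0 0 0 0;-0.325 -0.714 0 0 0 0'
cat > w.py <<'E'
import sys
from h import *
s=manip.read_state();p=s["eef_pos"];yaw=s["eef_rot"][2]
a=np.radians(20);ex=np.array([np.cos(a),np.sin(a)]);ey=np.array([-ex[1],ex[0]]);o=np.array([561.5,88.8])
d=p[:2]-o
f=s["wrist_force"]
print("t %.2f vise x %.1f y %.1f z %.1f rot"%(s["clock"],d@ex,d@ey,p[2]),s["eef_rot"].round(3),"F vise",np.round([f[:2]@ex,f[:2]@ey,f[2]],2),"gap",s["finger_gap"].round(1))
E
python3 w.py
python3 - <<'E'
from h import *
import pickle
from m import *
c=pickle.load(open("c0.pkl","rb"))["top"];P,_=pts(c)
a=np.radians(20);R=np.array([[np.cos(a),np.sin(a)],[-np.sin(a),np.cos(a)]])
for nm,(u0,v0,u1,v1) in(("cup",(395,178,432,216)),("bowl",(185,250,242,308))):
    Q=P[v0:v1,u0:u1].reshape(-1,3);Q=Q[Q[:,2]>25];V=(Q[:,:2]-[561.5,88.8])@R.T;print(nm,V.min(0),V.max(0))
E
```

```text
clock: 0.72
eef_pos: [122.6, 536.0, 205.2]
eef_rot: [-3.141, -0.0, -2.792]
wrist_force: [0.1, -0.4, -0.4]
finger_gap: 47.3
finger_force: 0.0
clock: 3.22
eef_pos: [563.3, 88.0, 205.3]
eef_rot: [3.142, -0.0, -2.795]
wrist_force: [0.0, -0.0, 0.8]
finger_gap: 0.5
finger_force: 0.0
cup [-208.92692293 -327.74271764] [-20.13814876  54.27971768]
bowl [-208.92692293   54.27971768] [ 32.57282693 353.40167753]Traceback (most recent call last):
  File "w.py", line 7, in <module>
    print("t %.2f vise x %.1f y %.1f z %.1f rot"%(s["clock"],d@ex,d@ey,p[2]),s["eef_rot"].round(3),"F vise",np.round([f[:2]@ex,f[:2]@ey,f[2]],2),"gap",s["finger_gap"].round(1))
                                                                                                                                                       ^^^^^^^^^^^^^^^^^^^^^
AttributeError: 'float' object has no attribute 'round'
```

```bash
sed -i 's/s\["finger_gap"\].round(1)/s["finger_gap"]/' w.py
python3 -m creep '0.04 0 0.4 0 0 0;0 0 0.4 0 0 0;0 0 0.4 0 0 0;0 0 0.3 0 0 0;0 0 0.2 0 0 0;0 0 0.1 0 0 0;0 0 0 0 0 0' >/dev/null; python3 w.py
python3 -m creep '0 0 0.05 0 0 0;0 0 0.05 0 0 0;0 0 0.05 0 0 0;0 0 0.05 0 0 0' >/dev/null; python3 w.py
python3 - <<'E'
from h import *
import pickle
c=pickle.load(open("c0.pkl","rb"))["top"];P,_=pts(c)
a=np.radians(20);R=np.array([[np.cos(a),np.sin(a)],[-np.sin(a),np.cos(a)]])
for nm,(u0,v0,u1,v1) in(("cup",(395,178,432,216)),("bowl",(185,250,242,308))):
    Q=P[v0:v1,u0:u1].reshape(-1,3);Q=Q[(Q[:,2]>25)&(Q[:,2]<100)];V=(Q[:,:2]-[561.5,88.8])@R.T;print(nm,V.min(0),V.max(0))
E
```

```text
t 4.10 vise x -0.4 y -0.4 z 133.5 rot [-3.142  0.    -2.792] F vise [0.19 0.14 0.75] gap 0.4462318694766512
t 4.60 vise x -0.2 y -0.5 z 125.6 rot [-3.141e+00  1.000e-03 -2.791e+00] F vise [1.36 0.38 3.17] gap 0.47817441531421423
cup [ -90.89463285 -327.74271764] [ -20.13814876 -255.3760465 ]
bowl [-97.28446263 224.3689785 ] [ 32.57282693 353.40167753]
```

```bash
python3 -m creep '0 0 0.04 0 0 0;0 0 0.04 0 0 0;0 0 0.03 0 0 0;0 0 0.025 0 0 0' >/dev/null; python3 w.py
python3 -m creep '0 0 0.012 0 0 0;0 0 0.013 0 0 0' >/dev/null; python3 w.py
```

```text
t 5.10 vise x -0.3 y -0.5 z 120.1 rot [-3.142  0.    -2.791] F vise [0.85 1.03 8.65] gap 0.49102173482707473
t 5.35 vise x -0.3 y -0.2 z 119.7 rot [ 3.141e+00  1.000e-03 -2.791e+00] F vise [-1.21  3.17 10.11] gap 0.5453159622463009
```

```bash
python3 -m creep '0 0 0.012 0 0 0;0 0 0 0 0 0' >/dev/null; python3 w.py
python3 -m creep '0 0 0.012 0 0 0;0 0 0 0 0 0' >/dev/null; python3 w.py
```

```text
t 5.60 vise x -0.2 y 0.1 z 119.4 rot [ 3.141e+00  1.000e-03 -2.791e+00] F vise [-1.78  3.98 11.53] gap 0.4185451186815041
t 5.85 vise x -0.2 y 0.2 z 119.2 rot [ 3.141e+00  1.000e-03 -2.791e+00] F vise [-3.28  5.76 14.71] gap 0.699093509599879
```

```bash
python3 -m creep '0 0 0.015 0 0 0;0 0 0.01 0 0 0;0 0 -0.12 0 0 0;0 0 -0.1 0 0 0;0 0.3 0 0 0 0;0 0.3 0 0 0 0;0 0.27 0 0 0 0;0 0 0 0 0 0' >/dev/null; python3 w.py
python3 -m creep '0 0 0.05 0 0 0;0 0 0.05 0 0 0;0 0 0.04 0 0 0;0 0 0 0 0 0' >/dev/null; python3 w.py
```

```text
t 6.85 vise x -0.5 y 35.3 z 125.8 rot [ 3.142 -0.    -2.79 ] F vise [ 1.   -0.77  0.23] gap 0.30837998279713075
t 7.35 vise x -0.6 y 34.2 z 120.1 rot [ 3.142 -0.    -2.792] F vise [0.14 0.04 0.03] gap 0.36669448573849106
```

```bash
python3 -m creep '0 0 0.02 0 0 0;0 0 0.015 0 0 0;0 0 0 0 0 0' >/dev/null; python3 w.py
python3 -m creep '0 0 0.015 0 0 0;0 0 0 0 0 0' >/dev/null; python3 w.py
python3 -m creep '0 0 0.015 0 0 0;0 0 0 0 0 0' >/dev/null; python3 w.py
```

```text
t 7.72 vise x -0.4 y 34.3 z 119.3 rot [-3.141  0.    -2.791] F vise [-1.48  0.18  4.28] gap 0.5258602173767932
t 7.97 vise x -0.3 y 34.3 z 119.2 rot [-3.141e+00  1.000e-03 -2.791e+00] F vise [-5.51  0.93 10.44] gap 0.49102540066541067
t 8.22 vise x -0.3 y 34.3 z 119.2 rot [-3.141e+00  1.000e-03 -2.791e+00] F vise [-6.21  0.99 16.65] gap 0.21900091413095019
```

+y end is hard down at 119.2. Now the -y end, then a final firm press at the centre.

```bash
python3 -m creep '0 0 -0.12 0 0 0;0 0 -0.12 0 0 0;0 -0.6 0 0 0 0;0 -0.6 0 0 0 0;0 -0.55 0 0 0 0;0 0 0 0 0 0;0 0 0.1 0 0 0;0 0 0.05 0 0 0;0 0 0.05 0 0 0;0 0 0.02 0 0 0;0 0 0 0 0 0' >/dev/null; python3 w.py
python3 -m creep '0 0 0.02 0 0 0;0 0 0 0 0 0' >/dev/null; python3 w.py
python3 -m creep '0 0 0.015 0 0 0;0 0 0 0 0 0' >/dev/null; python3 w.py
```

```text
t 9.60 vise x -0.3 y -35.2 z 119.2 rot [ 3.141  0.    -2.791] F vise [-3.34  2.88  9.17] gap 0.2256504501030772
t 9.85 vise x -0.2 y -35.2 z 119.2 rot [-3.142e+00  1.000e-03 -2.791e+00] F vise [-7.94  3.19 14.51] gap 0.386778718571993
t 10.10 vise x -0.2 y -35.2 z 119.1 rot [-3.141e+00  1.000e-03 -2.791e+00] F vise [-9.89  5.04 20.81] gap 0.3979030605680545
```

Both ends are hard down at the same height. One firm centre press follows, then I rise.

```bash
python3 -m creep '0 0 -0.12 0 0 0;0 0 -0.12 0 0 0;0 0.45 0 0 0 0;0 0.43 0 0 0 0;0 0 0 0 0 0;0 0 0.1 0 0 0;0 0 0.06 0 0 0;0 0 0.05 0 0 0;0 0 0.02 0 0 0;0 0 0 0 0 0' >/dev/null; python3 w.py
python3 -m creep '0 0 0.015 0 0 0;0 0 0.01 0 0 0;0 0 0 0 0 0;0 0 0 0 0 0' >/dev/null; python3 w.py
python3 -m creep '0 0 -0.5 0 0 0;0 0 -0.5 0 0 0;0 -1 -0.5 0 0 0;0 -1 0 0 0 0;0 -1 0 0 0 0;0 -0.5 0 0 0 0;0 0 0 0 0 0' >/dev/null; python3 w.py
python3 - <<'E'
from m import *
for nm,box in(("top",(240,160,370,300)),("side",(235,160,365,245))):
    c=manip.camera(nm);top,blue,brass,P,n=meas(c,box)
    print(nm,fitplane(P[top]))
    nb,l,st,ce=cv2.connectedComponentsWithStats(brass.astype(np.uint8))
    for i in range(1,nb):
        if st[i,4]>8: Q=P[l==i];print(" brass",st[i],Q.mean(0).round(1))
    if nm=="side": save("side1",cv2.resize(c["color"][130:260,220:380],(640,520),interpolation=2))
E
```

```text
t 11.35 vise x -0.4 y -0.8 z 119.1 rot [-3.141e+00  1.000e-03 -2.792e+00] F vise [-8.79  2.45 19.57] gap 0.374271828502987
t 11.85 vise x -0.3 y -0.8 z 119.1 rot [-3.141e+00  1.000e-03 -2.792e+00] F vise [-14.25   3.36  28.01] gap 1.1065720008268802
t 12.72 vise x -0.5 y -141.0 z 176.1 rot [ 3.141 -0.    -2.793] F vise [-0.52 -0.17 -0.51] gap 0.5342613789691827
top (array([560.71743214,  89.10152105, 118.32611828]), array([5.45397834e-03, 9.07315175e-04, 1.18326118e+02]), 1143, np.float64(1.770587382284231))
 brass [326 200   6   6  18] [610.8  28.9  67.7]
 brass [334 218   4   6  18] [560.2  13.8  68.2]
 brass [271 221  12   9  58] [560.  171.4  68.3]
 brass [282 240   9   7  42] [511.1 149.   68.4]
side (array([563.27691319,  81.52575851, 118.99361024]), array([1.59694265e-03, 2.30418367e-03, 1.18993610e+02]), 467, np.float64(0.874804114886213))
 brass [322 207  14  11  67] [614.7  15.1  66.6]
 brass [307 211  13  14  82] [565.9  -8.2  66.5]
```

View pics/side1.png

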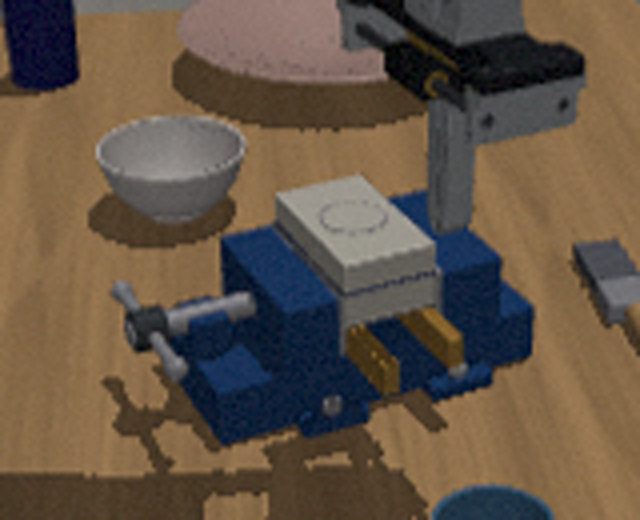

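The side view shows the blank down: its dark line is just above the jaw tops and the top reads 119 mm and level. The bars are where they were, at about (370,358) and (433,335) in the crop. Now I push the end of par_near, which is at vise y ≈ -113.

```bash
python3 -m creep '0.66 0 0 0 0 0;0 0 0.5 0 0 0;0 0 0.5 0 0 0;0 0 0.5 0 0 0;0 0 0.5 0 0 0;0 0 0.5 0 0 0;0 0 0.4 0 0 0;0 0 0.1 0 0 0;0 0 0 0 0 0' >/dev/null; python3 w.py
python3 -m creep '0 0.1 0 0 0 0;0 0.1 0 0 0 0;0 0 0 0 0 0' >/dev/null; python3 w.py
```

```text
t 13.95 vise x -26.5 y -140.3 z 56.8 rot [-3.141  0.    -2.791] F vise [0.3  0.23 0.31] gap 0.5106131040245935
t 14.32 vise x -26.6 y -132.2 z 56.8 rot [-3.141  0.    -2.791] F vise [0.16 0.67 0.31] gap 0.48544560670399434
```

```bash
python3 -m creep '0 0.05 0 0 0 0;0 0.05 0 0 0 0;0 0 0 0 0 0' >/dev/null; python3 w.py
python3 -m creep '0 0.02 0 0 0 0;0 0.02 0 0 0 0;0 0 0 0 0 0' >/dev/null; python3 w.py
```

```text
t 14.70 vise x -26.7 y -128.4 z 56.5 rot [ 3.142 -0.    -2.791] F vise [-0.08 -0.22 -0.02] gap 0.5314575971083614
t 15.07 vise x -26.7 y -127.5 z 56.5 rot [-3.14   0.    -2.792] F vise [-0.43 -5.6  -1.61] gap 0.6040456609912036
```

```bash
python3 -m creep '0 -0.008 0 0 0 0;0 0 0 0 0 0' >/dev/null; python3 w.py
python3 -m creep '0 0 0 0 0 0;0 0 0 0 0 0' >/dev/null; python3 w.py
```

```text
t 15.32 vise x -26.7 y -127.5 z 56.5 rot [-3.141  0.    -2.792] F vise [-0.07 -5.99 -1.43] gap 0.33683840184818453
t 15.57 vise x -26.7 y -127.5 z 56.5 rot [-3.141  0.    -2.792] F vise [ 0.3  -5.98 -2.04] gap 0.8674299984438644
```

The bar held about 6 N steadily for 0.5 s without moving. I back off, rise, check and hand in.

```bash
python3 -m creep '0 -0.15 0 0 0 0;0 -0.25 0 0 0 0;0 0 -0.5 0 0 0;0 0 -1 0 0 0;0 0 -1 0 0 0;0 0 -1 0 0 0;0 -1 -0.5 0 0 0;0 -1 0 0 0 0;0 -1 0 0 0 0;0 0 0 0 0 0;0 0 0 0 0 0' >/dev/null; python3 w.py
python3 - <<'E'
from m import *
for nm,box in(("top",(240,160,370,300)),("side",(235,160,365,245))):
    c=manip.camera(nm);top,blue,brass,P,n=meas(c,box)
    print(nm,fitplane(P[top]))
    nb,l,st,ce=cv2.connectedComponentsWithStats(brass.astype(np.uint8))
    for i in range(1,nb):
        if st[i,4]>8: Q=P[l==i];print(" brass",st[i],Q.mean(0).round(1))
E
```

```text
t 16.95 vise x -26.6 y -263.0 z 216.3 rot [ 3.141 -0.    -2.792] F vise [ 0.73 -0.75  0.12] gap 0.3656330283469564
top (array([560.7227541 ,  88.72616216, 118.37479   ]), array([-7.97616107e-03,  3.73406970e-03,  1.18374790e+02]), 1115, np.float64(1.7019401913192005))
 brass [326 196  15  10  67] [615.4  16.   67.7]
 brass [334 213  18  11  88] [565.8  -4.9  67.9]
 brass [271 221  12   9  58] [560.1 171.5  67.9]
 brass [282 240   9   7  43] [511.1 148.8  67.7]
side (array([563.36819776,  82.65214377, 119.11499472]), array([-1.84625473e-03,  4.38126105e-04,  1.19114995e+02]), 460, np.float64(0.890655420017425))
 brass [323 207  13  11  65] [614.6  16.   66.5]
 brass [307 211  13  14  83] [566.1  -8.6  66.9]
```

All four bar ends are within 1 mm of their starting positions, and the blank is level at 119 mm.

```bash
python3 -c "
from cell import manip
print(manip.sign_off())"
```

```text
the job is handed in; nothing more can be done
None
```

I handed the job in at about 17 s; the hand-in gave no verdict. The blank sits level on both parallels (top at 119 mm), par_near held a 6 N finger push on its end without moving, and both bars measure within about 1 mm of where they started.

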